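# Add a slotted mass to a spring-borne load hanger

## Task

Add the larger spare slotted mass to the load hanger: slide it sideways onto the stem below the knob, with its slot pointing away from the slot of the mass already there. Feel for the key with light pressure and small turns until the mass drops over the ribs of the lower mass and lies flat on it, then let go. Be gentle with the hanger (it stands on a soft spring) and leave the small mass and the other things on the bench where they are.

Things in the scene. Friction and masses are not known exactly. Their poses are not given: they have to be found in the camera images.
- large_mass: The larger of the two loose slotted masses lying flat on the bench: a steel disc 60 mm in diameter, 18 mm thick, about 0.3 kg. Origin: centre of its underside; z up. A slot 10 mm wide cuts its full thickness from the rim at its +x side to 4 mm beyond the centre (x = -4 mm). It can be gripped across its diameter from above, fingers at its +y and -y sides.
- groove (a point): Centre of the large mass's underside, axes as the mass's. Along y, square to the slot, a straight groove 10 mm wide (12 mm at its mouth) and 8 mm deep crosses the underside from rim to rim; it is to drop over the ribs of the lower mass.
- slot_mouth (a point): A point in the open end of the large mass's slot, 25 mm from its centre along its +x and 13 mm above its underside; it shows which way the slot points.
- load_stand: The load stand, fixed on the bench: a round grey base 100 mm in diameter, 14 mm high, with a spring housing in the middle. Origin: centre of its underside; z up. On it stands the hanger, a pan 64 mm in diameter with an upright stem on the stand's axis; the pan already carries one slotted mass, the lower mass.
- knob (a point): Centre of the underside of the knob on top of the stem, 94 mm above the bench. The knob is 18 mm in diameter and 11 mm high, too big for a slot; the stem below it is 7 mm in diameter. Between the rib crowns (62 mm above the bench) and the knob (94 mm) a mass can be slid in sideways. With the stem against its slot's end the large mass is within 0.5 mm of centred.
- seat (a point): Centre of the top face of the lower mass (60 mm in diameter), on the stem's axis, 56 mm above the bench unloaded; sinks with the hanger; axes as the stand's. The large mass's underside belongs here. The lower mass's slot points to -x of this frame, give or take 29 degrees: how far it is turned is not measured and must be felt or seen. It stays put under the forces of the job.
- rib_crown (a point): Point on the stem's axis at the height of the rib crowns, 6 mm above the lower mass's top. Two ribs with round crowns, 6 mm wide and 6 mm high, stand on the lower mass in one line square to its slot (turned with it), from 7 to 25 mm on either side of the stem. The large mass's groove drops over them within about 5 degrees; otherwise the mass rests on the crowns, 6 mm too high.
- hanger (a joint): How far the hanger (pan, stem, lower mass) is pressed down on its spring, m, 0 when unloaded, 0.010 at most. It starts to sink at about 2 N, then yields 1.5 N per mm and comes back up when released. It does not yield sideways.
- small_mass: The smaller loose slotted mass, 42 mm in diameter and 12 mm thick, without a groove; not needed, stays where it is. Origin: centre of its underside; its slot opens to its +x.
- glass_beaker: Small glass beaker, 51 mm wide, 58 mm high, a bystander. Origin: centre of its underside.
- timer: White timer, 62 x 58 x 18 mm, a bystander. Origin: centre of its underside.
- tape_roll: Roll of tape lying flat, 62 mm in diameter, 18 mm high, a bystander. Origin: centre of its underside.
- cuvette_rack: White rack, 34 x 110 x 26 mm, a bystander. Origin: centre of its underside.
Things that resemble listed ones, but are neither listed nor needed, are in the scene too. Leave any orange or red look-alike of the large_mass alone.

How it is judged:
By the outcome, as a careful person would: the job done as asked, in the order asked, and still so for the second after the job is handed in, with the robot touching nothing.
It also fails if it takes over 58 s, if anything falls off the work surface, if the arm or the gripper's body presses on something with over 40 N, if the wrist force passes 120 N, or if a joint passes its speed limit or range.

## Robot

A 6-joint arm with a two-finger parallel gripper is mounted at the origin on a cart in front of the work surface, level with it; the furniture and walls round the work are solid. World frame = base frame: x ahead of the robot, y to its left, z up, the work surface at z = 0. Lengths are in m, angles in rad, forces in N, time in s.
With the tool pointing down it reaches from about 0.25 to 0.775 m from the base axis. Payload 4 kg.
Tool frame: the origin (TCP) lies at the very end of the fingers, on their centre line; the grasp point (between the pads) lies env.hold_point_z behind it (env.hold_point_z is the distance from the TCP to the grasp point, in m); z points along the fingers, y is the line along which they close (so a half turn about z gives the same grasp; the last joint's range is limited). The gripper opens to 94 mm and grips with 3 to 60 N. Pads are 16 mm wide; open, the fingers measure 119 mm over their backs; the gripper's body (75 mm by 177 mm) begins 78 mm behind the grasp point.
Start: joints at [1.007, 0.087, 1.371, -0, 1.684, -0.103], TCP at [0.245, 0.493, 0.206] pointing down, gripper open.
Joint ranges: [-3.1, 3.1], [-0.76, 2.03], [0.27, 2.55], [-1.08, 4.22], [0.17, 2.65], [-2.57, 2.57]. Speed limits (rad/s): [2.79, 2.79, 3.14, 3.14, 3.14, 3.14].

## Interface

Orientations are given as a unit quaternion [x, y, z, w].
In Python, from workcell import sensors, optics, workorder, env gives the robot as it stands. The module is installed in compiled form; this text tells all that it offers.
- The arm moves only by the tool send_rows, never from a script. Its argument "plan" is a list of rows, each a list of 3 entries, a list of its own where there are three numbers: the shift along the tool's x, y, z in cm, then the turn, a rotation vector about the tool's x, y, z in degrees, then the closure, from -1 (fully open) to 1 (shut). In form: [[[x, y, z], [rx, ry, rz], gripper], ...]. A call has 1 to 5 rows; each row is the pose to reach, as a shift and turn from the pose commanded when the call began, along the tool's axes at that moment; what a row does not reach only later rows make up. A row lasts 1/12 s, in which the tool goes at most 41.7 mm and 7.16 degrees, less where a joint would pass 70% of its speed; a pose out of reach is approached as far as the arm can. A call with a gripper value outside its range is refused whole. The fingers move at their own pace and stop on an object; "squeeze" is the grip in N (left out, the last holds). Time passes only in rows, so rows that repeat a pose let the fingers close. It gives the time, the measured TCP pose, the force, the opening and the grip force at its end, in the units of the state.
- sensors.get_state(): the state, without advancing time (a new reading comes with each control period).
- optics.grab_frame(name): name is "scene" or "top" or "wrist"; returns (picture, depth): 400x640x3 uint8, blue, green, red; 400x640 float32, m along the optical axis (not along the pixel's ray), 0 where there is no reading.
- optics.camera_info(name): a dict with "fx", "fy", "cx", "cy" (pixels), "extrinsics" (4x4, takes a point from world to camera coordinates). Camera axes: x right, y down, z forward; pixel columns grow to the right and rows downward; lengths in m; the calibration is good to about 2 mm. The wrist camera is an equidistant fisheye: a pixel r from the principal point sees the ray r / f radians off the axis. A picture is of the moment at which its call begins: read the wrist's pose just before it. camera_info takes no time and is no camera call; for the wrist camera it gives the pose at the moment of the call.
- workorder.hand_in(): hands the job in; it is judged then, once.
The state is a dict: "t": time; "qpos": joint angles; "joint_velocities": joint speeds; "tau": joint torques, N m; "tcp_pos": TCP position; "ee_rot": TCP orientation; "contact_force": force on the tool from outside, world axes, zero at the start; "wrist_torque": the same for the moment, N m; "width": finger opening in m; "finger_force": force on a finger pad.
Only numpy, scipy, OpenCV 4.12 (cv2) and the standard library are available. Lean on these libraries where they do the work, as an engineer would, in place of code of your own. Each camera call takes 0.05 s, during which the arm holds its last target. There are 200 camera calls.

## Working session

There is one attempt and no reset: what is moved stays moved. The work goes in short steps, Python scripts to look and compute and a tool call to move; the robot and the scene stay as the last step left them, time stands still between calls to the robot, and variables do not carry over. Pictures are saved under pics/ and viewed, at most 10 in all, crops included, and the job is handed in when it is done.

Besides the shell and the picture viewer there is one more tool, called after "Call:" as name(argument=value, ...) on one line, values as JSON. send_rows: Moves the arm, as the interface text tells. Its arguments: {"type":"object","properties":{"plan":{"type":"array","items":{"type":"array"}},"squeeze":{"type":"number"}},"required":["plan"]}

```bash
mkdir -p pics; cat > h.py <<'E'
import numpy as np,cv2
from workcell import sensors,optics,workorder,env
def grab(n,f=None):
    i=optics.camera_info(n); p,d=optics.grab_frame(n)
    if f: cv2.imwrite('pics/'+f,p); np.save('pics/'+f+'.npy',d)
    return i,p,d
def ray(i,n,u,v):
    T=np.array(i['extrinsics']);R,t=T[:3,:3],T[:3,3]
    x,y=(u-i['cx'])/i['fx'],(v-i['cy'])/i['fy']
    if n=='wrist':
        r=np.hypot(x,y); s=np.sin(r)/r if r>1e-9 else 1; d=np.array([x*s,y*s,np.cos(r)])
    else: d=np.array([x,y,1.])
    return -R.T@t,R.T@d
def onplane(i,n,u,v,z):
    o,d=ray(i,n,u,v); return o+d*(z-o[2])/d[2]
E
python3 - <<'E'
from h import *
print(env.hold_point_z,sensors.get_state())
for n in('top','scene'):
    i,p,d=grab(n,n+'0.png'); print(n,i)
E
```

```text
0.0188 {'t': 0.0, 'qpos': array([ 1.00689718e+00,  8.79419355e-02,  1.37224540e+00, -2.59365639e-05,
        1.68358770e+00, -1.03091169e-01]), 'joint_velocities': array([ 0.00047427,  0.00076623, -0.00153974, -0.00014421, -0.00142522,
       -0.00125908]), 'tau': array([ 4.98310910e-04, -3.40185070e+01, -3.02429295e+01,  7.19414139e-02,
        3.30193865e-02, -1.64116464e-04]), 'tcp_pos': array([0.24428372, 0.49216295, 0.20431581]), 'ee_rot': array([ 2.28372129e-01,  9.73573305e-01, -1.03529168e-03, -3.45022139e-04]), 'contact_force': array([-0.12744198, -0.52666736,  0.40484568]), 'wrist_torque': array([ 0.01796122,  0.01050025, -0.00255584]), 'finger_force': 0.0, 'width': 0.09403860518411665}
top {'fx': 368.10073609156973, 'fy': 368.10073609156973, 'cx': 318.21081515603726, 'cy': 198.937207381187, 'extrinsics': array([[-2.13664536e-02, -9.99771567e-01,  5.37918636e-04,
         1.72613870e-01],
       [-9.91709994e-01,  2.11259715e-02, -1.26747707e-01,
         5.05124816e-01],
       [ 1.26707390e-01, -3.24160830e-03, -9.91934841e-01,
         9.34611332e-01],
       [ 0.00000000e+00,  0.00000000e+00,  0.00000000e+00,
         1.00000000e+00]])}
scene {'fx': 451.03979933217596, 'fy': 451.03979933217596, 'cx': 322.91936620539076, 'cy': 195.60326249113467, 'extrinsics': array([[-0.51630749, -0.85630149, -0.01320368,  0.37840273],
       [-0.39185971,  0.24992484, -0.88542845,  0.22459244],
       [ 0.76149363, -0.45197935, -0.46458812,  0.74998586],
       [ 0.        ,  0.        ,  0.        ,  1.        ]])}
```

View pics/top0.png

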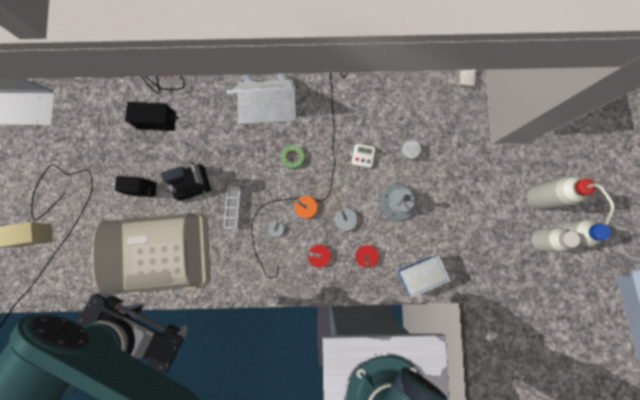

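View pics/scene0.png

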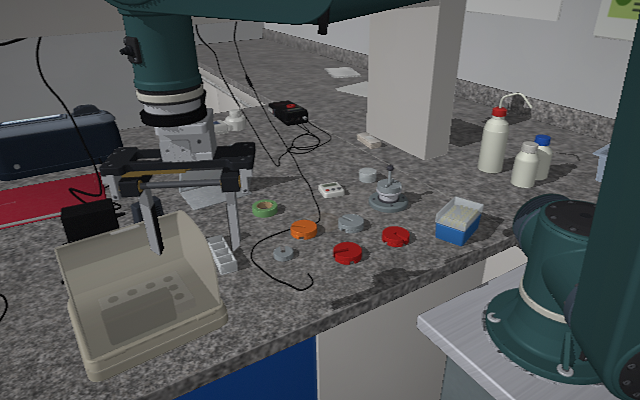

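The top view shows the large grey mass at about (346,219), the stand at (397,203), the small mass at (276,229), and orange and red look-alikes at (306,207), (319,256) and (367,256). Next I measure positions from the contours.

```bash
python3 - <<'E'
from h import *
i=optics.camera_info('top');p=cv2.imread('pics/top0.png')
for nm,u,v,z in(('large',346,219,.018),('stand',397,203,.014),('knob',406,199,.105),('small',276,229,.012),('orange',306,207,.018),('red',367,256,.018),('beaker',411,149,.05),('timer',363,155,.018)):
    print(nm,onplane(i,'top',u,v,z).round(4))
c=p[170:280,290:430]; cv2.imwrite('pics/c1.png',cv2.resize(c,None,fx=5,fy=5,interpolation=cv2.INTER_CUBIC))
E
```

```text
large [0.4554 0.0894 0.018 ]
stand [ 0.4956 -0.0485  0.014 ]
knob [ 0.4947 -0.051   0.105 ]
small [0.4332 0.2754 0.012 ]
orange [0.4896 0.1947 0.018 ]
red [0.3575 0.0375 0.018 ]
beaker [ 0.6332 -0.0843  0.05  ]
timer [0.6278 0.038  0.018 ]
```

View pics/c1.png

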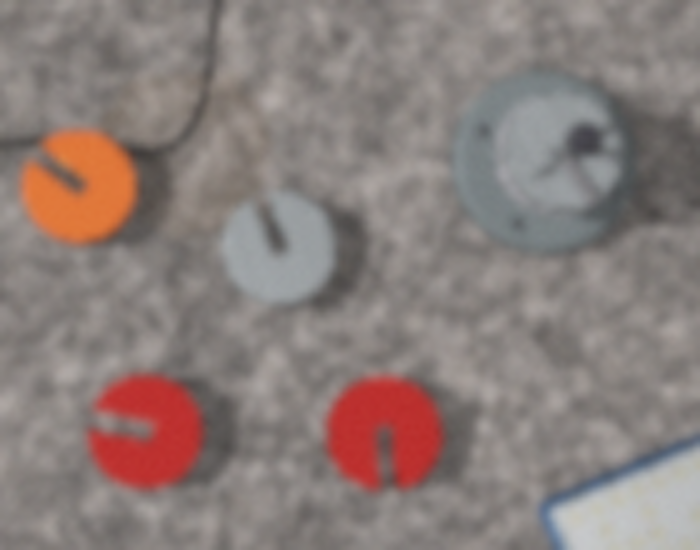

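In the crop, the large mass's slot points up-left, about 22° from world +x. The lower mass's slot and ribs are too blurred to read. I'll move above the large mass and turn for the grasp.

Call:
send_rows(plan=[[[-2.4, -1.8, 0], [0, 0, 0], -1], [[-4.9, -3.6, 0], [0, 0, 0], -1], [[-7.4, -5.4, 0], [0, 0, 0], -1], [[-9.8, -7.1, 0], [0, 0, 0], -1], [[-12.3, -8.9, 0], [0, 0, 0], -1]])

```text
t: 0.52
tcp_pos: [0.3153, 0.3569, 0.2049]
ee_rot: [0.228, 0.974, -0.0, -0.0]
contact_force: [0.7, 0.2, 1.1]
width: 0.0939
finger_force: 0.0
```

Call:
send_rows(plan=[[[-2.4, -1.8, 0], [0, 0, 0], -1], [[-4.9, -3.6, 0], [0, 0, 0], -1], [[-7.4, -5.4, 0], [0, 0, 0], -1], [[-9.8, -7.1, 0], [0, 0, 0], -1], [[-12.3, -8.9, 0], [0, 0, 0], -1]])

```text
t: 0.93
tcp_pos: [0.3859, 0.2224, 0.205]
ee_rot: [0.228, 0.974, -0.0, -0.0]
contact_force: [0.6, 0.7, -0.2]
width: 0.0939
finger_force: 0.0
```

Call:
send_rows(plan=[[[-2.4, -1.8, 0], [0, 0, 0], -1], [[-4.9, -3.6, 0], [0, 0, 0], -1], [[-7.4, -5.4, 0], [0, 0, 0], -1], [[-9.8, -7.1, 0], [0, 0, 0], -1], [[-12.3, -8.9, 0], [0, 0, 0], -1]])

```text
t: 1.35
tcp_pos: [0.4565, 0.0881, 0.205]
ee_rot: [0.228, 0.974, 0.0, -0.0]
contact_force: [0.6, 0.4, 0.0]
width: 0.0939
finger_force: 0.0
```

Call:
send_rows(plan=[[[0, 0, 0], [0, 0, 6.6], -1], [[0, 0, 0], [0, 0, 13.2], -1], [[0, 0, 0], [0, 0, 19.8], -1], [[0, 0, 0], [0, 0, 26.4], -1], [[0, 0, 0], [0, 0, 33], -1]])

```text
t: 1.77
tcp_pos: [0.4561, 0.0892, 0.2049]
ee_rot: [0.498, 0.867, -0.0, -0.001]
contact_force: [-0.6, 0.2, -0.8]
width: 0.0942
finger_force: 0.0
```

Call:
send_rows(plan=[[[0, 0, 0], [0, 0, 6.6], -1], [[0, 0, 0], [0, 0, 13.2], -1], [[0, 0, 0], [0, 0, 19.8], -1], [[0, 0, 0], [0, 0, 26.4], -1], [[0, 0, 0], [0, 0, 33], -1]])

```text
t: 2.18
tcp_pos: [0.456, 0.0894, 0.2049]
ee_rot: [0.724, 0.69, -0.0, -0.0]
contact_force: [-0.3, 0.0, 0.7]
width: 0.0939
finger_force: 0.0
```

Call:
send_rows(plan=[[[0, 0, 0], [0, 0, 6.6], -1], [[0, 0, 0], [0, 0, 13.2], -1], [[0, 0, 0], [0, 0, 19.8], -1], [[0, 0, 0], [0, 0, 26.4], -1], [[0, 0, 0], [0, 0, 33], -1]])

```text
t: 2.6
tcp_pos: [0.456, 0.0894, 0.2049]
ee_rot: [0.89, 0.456, -0.001, -0.0]
contact_force: [0.4, -0.3, -0.1]
width: 0.0941
finger_force: 0.0
```

Call:
send_rows(plan=[[[0, 0, 0], [0, 0, 6.6], -1], [[0, 0, 0], [0, 0, 13.2], -1], [[0, 0, 0], [0, 0, 19.8], -1], [[0, 0, 0], [0, 0, 26.4], -1], [[0, 0, 0], [0, 0, 33], -1]])

```text
t: 3.02
tcp_pos: [0.456, 0.0894, 0.2049]
ee_rot: [0.983, 0.185, -0.001, -0.0]
contact_force: [0.5, 0.3, -0.2]
width: 0.0939
finger_force: 0.0
```

```bash
python3 - <<'E'
from h import *
s=sensors.get_state();print(s['t'],s['tcp_pos'],s['ee_rot'],s['qpos'])
i,p,d=grab('wrist','w1.png');print(i)
E
```

```text
3.0167 [0.45600327 0.08940214 0.20488365] [ 9.82817092e-01  1.84581219e-01 -5.72253120e-04 -1.01993147e-04] [ 7.14391260e-02 -1.03392103e-01  1.56115566e+00  7.27046734e-05
  1.68498940e+00  1.27095215e+00]
{'fx': 309.70691628693146, 'fy': 309.70691628693146, 'cx': 319.27063384472245, 'cy': 202.66901010513, 'extrinsics': array([[ 3.62718210e-01, -9.31898851e-01,  1.75499563e-04,
        -8.25636142e-02],
       [-8.96497404e-01, -3.48887660e-01,  2.73074724e-01,
         4.11441402e-01],
       [-2.54416792e-01, -9.92065101e-02, -9.61992809e-01,
         5.15909827e-01],
       [ 0.00000000e+00,  0.00000000e+00,  0.00000000e+00,
         1.00000000e+00]])}
```

View pics/w1.png

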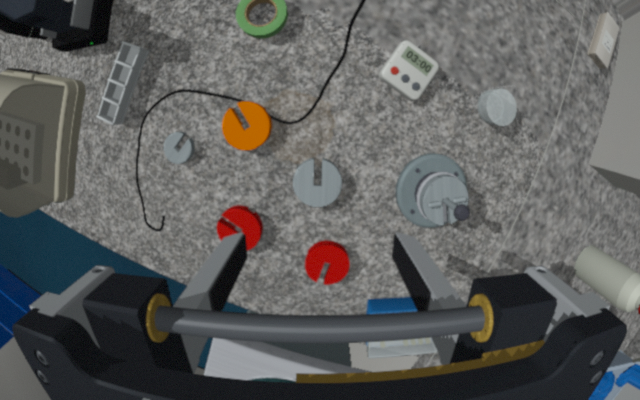

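The wrist view shows the large mass at (317,184), with its slot pointing straight up in the picture. The stand is at (432,190), with the knob at (461,212). I'll get centres from depth and crop the stand.

```bash
cat >> h.py <<'E'
def cloud(i,n,d):
    v,u=np.mgrid[:d.shape[0],:d.shape[1]]
    x,y=(u-i['cx'])/i['fx'],(v-i['cy'])/i['fy']
    if n=='wrist':
        r=np.hypot(x,y)+1e-9; k=np.tan(np.minimum(r,1.4))/r; x,y=x*k,y*k
    T=np.array(i['extrinsics'])
    return (np.dstack([x*d,y*d,d])-T[:3,3])@T[:3,:3]
E
python3 - <<'E'
from h import *
i=optics.camera_info('wrist');d=np.load('pics/w1.png.npy');p=cv2.imread('pics/w1.png')
P=cloud(i,'wrist',d);Z=P[...,2]
def near(c,r):return np.hypot(P[...,0]-c[0],P[...,1]-c[1])<r
def circ(m):
    m=cv2.morphologyEx(m.astype('u1'),cv2.MORPH_OPEN,np.ones((2,2)));q=P[m>0][:,:2].astype('f4')
    return cv2.minEnclosingCircle(q),len(q),np.median(Z[m>0])
m=near((.455,.089),.045)&(Z>.011)&(Z<.03);print('mass',circ(m))
# slot: pixels inside the disc darker or lower
c=np.array(circ(m)[0][0]);n=near(c,.028)&~m&(Z<.011);print('slot',n.sum())
if n.sum():
    q=P[n][:,:2]-c;print(q.mean(0),np.degrees(np.arctan2(*q.mean(0)[::-1])))
s=(.495,-.05)
for a,b,r in((.007,.02,.06),(.046,.059,.05),(.095,.12,.03)):
    print(a,circ(near(s,r)&(Z>a)&(Z<b)))
cv2.imwrite('pics/c2.png',np.hstack([cv2.resize(p[150:235,385:485],None,fx=5,fy=5,interpolation=3),cv2.resize(p[150:220,285:350],(0,0),fx=4,fy=4)[:280].repeat(1,0) if 0 else cv2.resize(p[142:227,290:348],None,fx=5,fy=5,interpolation=3)]))
E
```

```text
mass (((0.47550880908966064, 0.09884276241064072), 0.05786366015672684), 1673, np.float64(0.017759623785679298))
slot 911
[0.00691865 0.00232544] 18.57812269464131
0.007 (((0.5100207328796387, 0.00795742217451334), 0.11147532612085342), 2077, np.float64(0.01381563782444501))
0.046 (((0.5039453506469727, 0.0018672369187697768), 0.11866464465856552), 1445, np.float64(0.0558337924419685))
0.095 (((0.5077508091926575, -0.004973825067281723), 0.12460385262966156), 218, np.float64(0.1037780258417835))
```

View pics/c2.png

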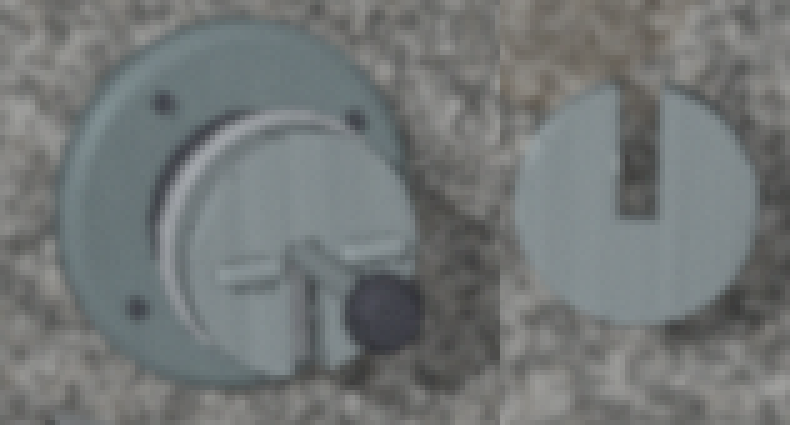

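The left crop shows the lower mass's ribs from (218,270) to (402,243) and its slot running down from (305,250) to (308,370). The right crop shows the loose mass, spanning x 515–757 and y 82–325, with its slot end at (638,218).

```bash
python3 - <<'E'
from h import *
i=optics.camera_info('wrist')
def a(x,y,z,o=(385,150)): return onplane(i,'wrist',x/5+o[0]-.4,y/5+o[1]-.4,z)
def ang(v):return np.degrees(np.arctan2(v[1],v[0]))
o=(290,142)
c=[a(515-500,203,.018,o),a(257,203,.018,o),a(136,325,.018,o)]
e=a(138,218,.018,o);m=a(138,90,.018,o)
print('mass',(c[0]+c[1])/2,np.linalg.norm(c[0]-c[1]),'slot end',e,'dir',ang(m-e), 'yaxis', ang(c[0]-c[1]))
L,R=a(222,268,.062),a(400,242,.062)
print('ribs',L,R,(L+R)/2,np.linalg.norm(L-R),'perp',ang(R-L)-90,ang(R-L)+90)
l0,l1=a(305,255,.056),a(309,372,.056); print('slot',l0,l1,ang(l1-l0),np.linalg.norm(l1-l0))
t=a(303,128,.056);l=a(190,240,.056);r=a(416,240,.056);print('disc',(l+r)/2,np.linalg.norm(l-r),t)
print('knob',a(383,315,.105),'base',(a(58,200,.014)+a(408,200,.014))/2)
P=cloud(i,'wrist',np.load('pics/w1.png.npy'));Z=P[...,2]
for s,A,B,r in(((.456,.089),.012,.025,.045),((.495,-.05),.009,.02,.07),((.495,-.05),.05,.059,.05),((.495,-.05),.1,.112,.03)):
    g=(Z>A)&(Z<B)&(np.hypot(P[...,0]-s[0],P[...,1]-s[1])<r);q=P[g];print(np.percentile(q,[3,50,97],0).round(4).tolist())
E
```

```text
mass [0.45622875 0.09211357 0.018     ] 0.05856276676942235 slot end [0.4528917  0.09029836 0.018     ] dir 20.983886148149182 yaxis 111.04003995251286
ribs [ 0.48886729 -0.03127332  0.062     ] [ 0.51091054 -0.07108338  0.062     ] [ 0.49988892 -0.05117835  0.062     ] 0.045505449281930184 perp -151.02623452364645 28.973765476353563
slot [ 0.49852299 -0.05238706  0.056     ] [ 0.47318456 -0.06723284  0.056     ] -149.63397362960856 0.02936721369146055
disc [ 0.50190221 -0.05107327  0.056     ] 0.05884815781674635 [ 0.52522164 -0.03819746  0.056     ]
knob [ 0.49844719 -0.0497129   0.105     ] base [ 0.50097261 -0.05009035  0.014     ]
[[0.4295, 0.0656, 0.0161], [0.4536, 0.0894, 0.0178], [0.4812, 0.1178, 0.0192]]
[[0.4538, -0.0802, 0.0106], [0.5057, -0.0295, 0.0137], [0.5436, -0.0062, 0.0174]]
[[0.4721, -0.0745, 0.0519], [0.5038, -0.0465, 0.0558], [0.5252, -0.0246, 0.0574]]
[[0.4913, -0.0586, 0.1005], [0.4988, -0.0507, 0.104], [0.506, -0.0448, 0.1062]]
```

Both slots are clear: the loose mass points to 21°, the lower mass to −150°, so the target is about 29.5°. The stem is at about (0.499, −0.051). I'll descend and grasp.

Call:
send_rows(plan=[[[0.1, -0.2, 3.5], [0, 0, 0], -1], [[0.1, -0.2, 7], [0, 0, 0], -1], [[0.1, -0.2, 10.5], [0, 0, 0], -1], [[0.1, -0.2, 14], [0, 0, 0], -1], [[0.1, -0.2, 16.5], [0, 0, 0], -1]])

```text
t: 3.48
tcp_pos: [0.4543, 0.0915, 0.0369]
ee_rot: [0.982, 0.189, -0.002, -0.0]
contact_force: [0.3, -0.0, -0.5]
width: 0.0941
finger_force: 0.0
```

Call:
send_rows(plan=[[[0, 0, 1.5], [0, 0, 0], -1], [[0, 0, 2.7], [0, 0, 0], -1], [[0, 0, 3.4], [0, 0, 0], -1], [[0, 0, 3.6], [0, 0, 0], -1], [[0, 0, 3.6], [0, 0, 0], -1]])

```text
t: 3.9
tcp_pos: [0.4563, 0.0917, 0.0042]
ee_rot: [0.982, 0.188, -0.0, -0.0]
contact_force: [0.5, 0.4, 0.9]
width: 0.0942
finger_force: 0.0
```

Call:
send_rows(plan=[[[0, 0, 0], [0, 0, 0], 1], [[0, 0, 0], [0, 0, 0], 1], [[0, 0, 0], [0, 0, 0], 1], [[0, 0, 0], [0, 0, 0], 1], [[0, 0, 0], [0, 0, 0], 1]], squeeze=25)

```text
t: 4.32
tcp_pos: [0.457, 0.0917, 0.005]
ee_rot: [0.982, 0.187, 0.001, 0.0]
contact_force: [0.4, 0.4, -0.1]
width: 0.0641
finger_force: 0.0
```

Call:
send_rows(plan=[[[0, 0, 0], [0, 0, 0], 1], [[0, 0, 0], [0, 0, 0], 1], [[0, 0, 0], [0, 0, 0], 1], [[0, 0, 0], [0, 0, 0], 1], [[0, 0, 0], [0, 0, 0], 1]])

```text
t: 4.73
tcp_pos: [0.4568, 0.0919, 0.0049]
ee_rot: [0.982, 0.187, 0.0, -0.0]
contact_force: [-0.7, 2.2, 3.1]
width: 0.0589
finger_force: 25.0
```

Grasped at 58.9 mm. I'll lift to sliding height and carry the mass to the standoff behind the stem.

Call:
send_rows(plan=[[[0, 0, -0.5], [0, 0, 0], 1], [[0, 0, -2.5], [0, 0, 0], 1], [[0, 0, -5], [0, 0, 0], 1], [[0, 0, -6.9], [0, 0, 0], 1], [[0, 0, -6.9], [0, 0, 0], 1]])

```text
t: 5.15
tcp_pos: [0.4594, 0.0916, 0.0773]
ee_rot: [0.982, 0.187, 0.004, 0.001]
contact_force: [0.5, 0.9, -1.3]
width: 0.0591
finger_force: 25.0
```

Call:
send_rows(plan=[[[-2.6, 3.3, 0], [0, 0, -2], 1], [[-5.3, 6.5, 0], [0, 0, -4], 1], [[-6.2, 9.7, 0], [0, 0, -6], 1], [[-6.3, 12.8, 0], [0, 0, -8], 1], [[-6.3, 15.5, 0], [0, 0, -8], 1]])

```text
t: 5.57
tcp_pos: [0.4536, -0.0775, 0.0716]
ee_rot: [0.967, 0.255, -0.001, -0.0]
contact_force: [0.3, 0.7, -2.3]
width: 0.0592
finger_force: 25.0
```

Call:
send_rows(plan=[[[0, 0, 0], [0, 0, 0], 1], [[0, 0, 0], [0, 0, 0], 1], [[0, 0, 0], [0, 0, 0], 1]])

```text
t: 5.82
tcp_pos: [0.4538, -0.0751, 0.0719]
ee_rot: [0.967, 0.255, -0.001, -0.001]
contact_force: [0.2, 0.9, -2.2]
width: 0.0591
finger_force: 25.0
```

```bash
python3 - <<'E'
from h import *
s=sensors.get_state();print(s['t'],s['tcp_pos'],s['ee_rot'],s['contact_force'])
i,p,d=grab('wrist','w2.png')
P=cloud(i,'wrist',d);Z=P[...,2]
g=(Z>.098)&(Z<.112)&(np.hypot(P[...,0]-.499,P[...,1]+.051)<.025);q=P[g];print('knob',np.percentile(q,[3,50,97],0).round(4).tolist())
for c in ((.499,-.051,.105),tuple(s['tcp_pos'][:2])+(.087,)):
    T=np.array(i['extrinsics']);x=T[:3,:3]@np.array(c)+T[:3,3];th=np.arctan2(np.hypot(*x[:2]),x[2]);print(x[:2]/np.hypot(*x[:2])*th*i['fx']+[i['cx'],i['cy']])
cv2.imwrite('pics/c3.png',cv2.resize(p[80:330,200:440],None,fx=2.4,fy=2.4,interpolation=3))
E
```

```text
5.8167 [ 0.45384377 -0.07514653  0.07186229] [ 0.96688207  0.25521799 -0.0013238  -0.00104283] [ 0.15843329  0.85985958 -2.17010296]
knob [[0.4914, -0.0601, 0.1004], [0.4993, -0.0525, 0.1042], [0.5064, -0.0451, 0.1059]]
[320.99357142 175.90113668]
[318.55189344 256.46197471]
```

View pics/c3.png

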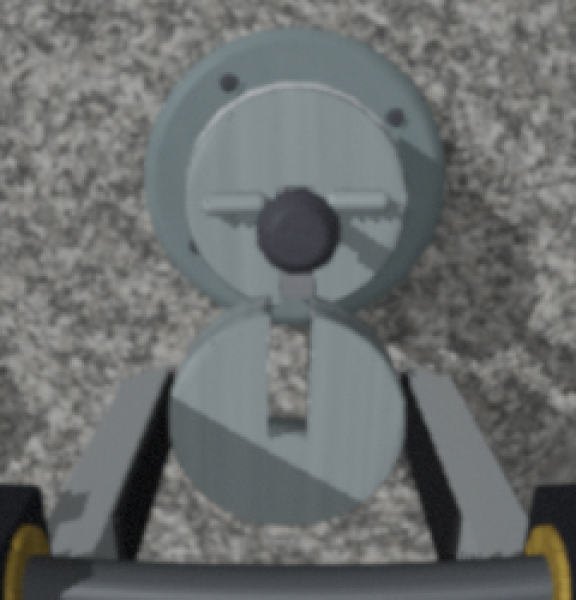

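The crop shows the slot vertical (x≈289, end at y≈425), the ribs level within about 1°, and the knob at (298,230). I'll work out the lateral offset.

```bash
python3 - <<'E'
from h import *
from scipy.spatial.transform import Rotation as Rt
s=sensors.get_state();R=Rt.from_quat(s['ee_rot']).as_matrix();i=optics.camera_info('wrist')
a=lambda x,y,z:onplane(i,'wrist',x/2.4+200-.3,y/2.4+80-.3,z)
t=lambda q:(R.T@(q-s['tcp_pos'])*100).round(2)
print('knob c',t((a(257,229,.1)+a(339,229,.1))/2),'top',t(a(298,230,.1)))
for y in(340,360,400,418):print('slot c',t((a(268,y,.085)+a(310.5,y,.085))/2))
print('disc',t((a(170,405,.085)+a(406,405,.085))/2),'slotend',t(a(290,420,.085)))
print('ribs',t(a(205,203,.062)),t(a(388,199,.062)), 'lowslot',t(a(296,285,.056)))
E
```

```text
knob c [ 5.05  0.26 -2.79] top [ 5.03  0.26 -2.79]
slot c [ 2.1   0.09 -1.29]
slot c [ 1.59  0.09 -1.29]
slot c [ 0.55  0.09 -1.29]
slot c [ 0.06  0.09 -1.28]
disc [ 0.39  0.06 -1.28] slotend [ 0.    0.11 -1.28]
ribs [ 5.02 -2.08  1.01] [5.14 2.65 1.  ] lowslot [2.67 0.28 1.61]
```

Call:
send_rows(plan=[[[0, 0.18, 0], [0, 0, -1.5], 1], [[1.0, 0.18, 0], [0, 0, -1.5], 1], [[2.0, 0.18, 0], [0, 0, -1.5], 1], [[2.7, 0.18, 0], [0, 0, -1.5], 1], [[3.2, 0.18, 0], [0, 0, -1.5], 1]])

```text
t: 6.28
tcp_pos: [0.4848, -0.0601, 0.0735]
ee_rot: [0.963, 0.269, 0.0, -0.0]
contact_force: [0.4, 0.2, -1.9]
width: 0.0592
finger_force: 25.0
```

Call:
send_rows(plan=[[[0.4, 0, 0], [0, 0, 0], 1], [[0.8, 0, 0], [0, 0, 0], 1], [[1.1, 0, 0], [0, 0, 0], 1], [[1.2, 0, 0], [0, 0, 0], 1], [[1.2, 0, 0], [0, 0, 0], 1]])

```text
t: 6.7
tcp_pos: [0.4942, -0.0551, 0.0734]
ee_rot: [0.963, 0.268, -0.0, -0.0]
contact_force: [0.1, -0.2, -2.2]
width: 0.059
finger_force: 25.0
```

```bash
python3 - <<'E'
from h import *
from scipy.spatial.transform import Rotation as Rt
s=sensors.get_state();R=Rt.from_quat(s['ee_rot']).as_matrix();print(s['tcp_pos'],s['ee_rot'],'Ftool',R.T@s['contact_force'],s['wrist_torque'])
i,p,d=grab('wrist','w3.png')
cv2.imwrite('pics/c4.png',cv2.resize(p[130:330,220:420],None,fx=3,fy=3,interpolation=3))
E
```

```text
[ 0.49415287 -0.05514689  0.07342534] [ 9.63388887e-01  2.68107908e-01 -2.90404707e-05 -4.18420557e-05] Ftool [-0.02727525  0.22396197  2.17361073] [-0.02698718  0.11666113  0.00563686]
```

View pics/c4.png

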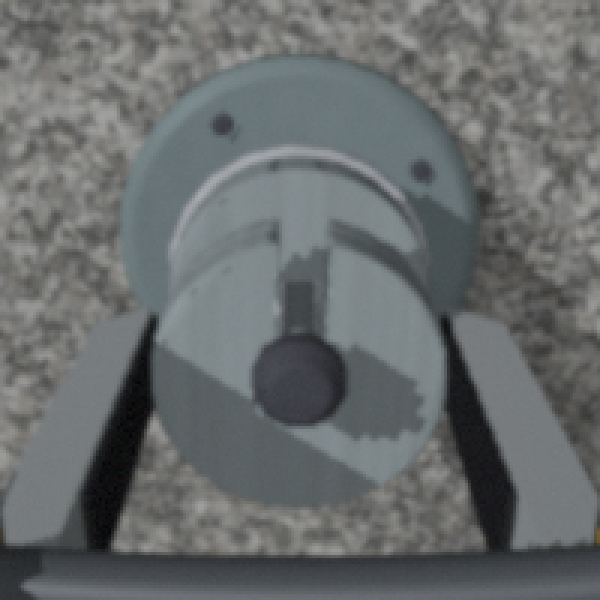

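The stem now stands inside the slot, centred at crop x≈300. I'll ease forward until it touches the slot end.

Call:
send_rows(plan=[[[0.05, 0, 0], [0, 0, 0], 1], [[0.1, 0, 0], [0, 0, 0], 1], [[0.1, 0, 0], [0, 0, 0], 1]])

```text
t: 7.0
tcp_pos: [0.4948, -0.0548, 0.0735]
ee_rot: [0.963, 0.268, 0.0, -0.0]
contact_force: [0.2, -0.1, -2.0]
width: 0.0589
finger_force: 25.0
```

Call:
send_rows(plan=[[[0.05, 0, 0], [0, 0, 0], 1], [[0.05, 0, 0], [0, 0, 0], 1], [[0.05, 0, 0], [0, 0, 0], 1]])

```text
t: 7.25
tcp_pos: [0.4953, -0.0545, 0.0735]
ee_rot: [0.963, 0.268, 0.0, -0.0]
contact_force: [1.2, -0.3, -2.3]
width: 0.0589
finger_force: 25.0
```

Call:
send_rows(plan=[[[0.04, 0, 0], [0, 0, 0], 1], [[0.04, 0, 0], [0, 0, 0], 1], [[0.04, 0, 0], [0, 0, 0], 1]])

```text
t: 7.5
tcp_pos: [0.4957, -0.0542, 0.0735]
ee_rot: [0.963, 0.268, 0.0, -0.0]
contact_force: [0.8, -0.8, -2.6]
width: 0.0591
finger_force: 25.0
```

Call:
send_rows(plan=[[[0.04, 0, 0], [0, 0, 0], 1], [[0.04, 0, 0], [0, 0, 0], 1], [[0.04, 0, 0], [0, 0, 0], 1]])

```text
t: 7.75
tcp_pos: [0.496, -0.054, 0.0735]
ee_rot: [0.963, 0.268, 0.0, -0.0]
contact_force: [0.1, -1.3, -2.9]
width: 0.0586
finger_force: 25.0
```

Call:
send_rows(plan=[[[0.05, 0, 0], [0, 0, 0], 1], [[0.05, 0, 0], [0, 0, 0], 1], [[0.05, 0, 0], [0, 0, 0], 1]])

```text
t: 8.0
tcp_pos: [0.4964, -0.0538, 0.0734]
ee_rot: [0.963, 0.268, 0.0, -0.0]
contact_force: [0.4, 0.1, -2.6]
width: 0.0588
finger_force: 25.0
```

Call:
send_rows(plan=[[[0.05, 0, 0], [0, 0, 0], 1], [[0.05, 0, 0], [0, 0, 0], 1], [[0.05, 0, 0], [0, 0, 0], 1]])

```text
t: 8.25
tcp_pos: [0.4969, -0.0535, 0.0735]
ee_rot: [0.963, 0.268, 0.0, -0.0]
contact_force: [1.3, 0.5, -1.9]
width: 0.0592
finger_force: 25.0
```

```bash
python3 - <<'E'
from h import *
from scipy.spatial.transform import Rotation as Rt
s=sensors.get_state();R=Rt.from_quat(s['ee_rot']).as_matrix();print(s['tcp_pos'],'Ftool',R.T@s['contact_force'],R.T@s['wrist_torque'])
E
```

```text
[ 0.49688616 -0.05350104  0.07346159] Ftool [1.37394503 0.28414939 1.86782836] [ 0.03145998 -0.12619759 -0.02921668]
```

Call:
send_rows(plan=[[[0.05, 0, 0], [0, 0, 0], 1], [[0.05, 0, 0], [0, 0, 0], 1], [[0.05, 0, 0], [0, 0, 0], 1]])

```text
t: 8.5
tcp_pos: [0.4973, -0.0533, 0.0735]
ee_rot: [0.963, 0.268, 0.0, -0.0]
contact_force: [0.0, 0.8, -2.3]
width: 0.0589
finger_force: 25.0
```

Call:
send_rows(plan=[[[0.05, 0, 0], [0, 0, 0], 1], [[0.05, 0, 0], [0, 0, 0], 1], [[0.05, 0, 0], [0, 0, 0], 1]])

```text
t: 8.75
tcp_pos: [0.4977, -0.053, 0.0735]
ee_rot: [0.963, 0.268, 0.0, -0.0]
contact_force: [-0.0, 0.5, -2.6]
width: 0.059
finger_force: 25.0
```

```bash
python3 - <<'E'
from h import *
i,p,d=grab('wrist','w4.png')
cv2.imwrite('pics/c5.png',cv2.resize(p[160:320,240:400],None,fx=3.75,fy=3.75,interpolation=3))
E
```

```text
(no output)
```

View pics/c5.png

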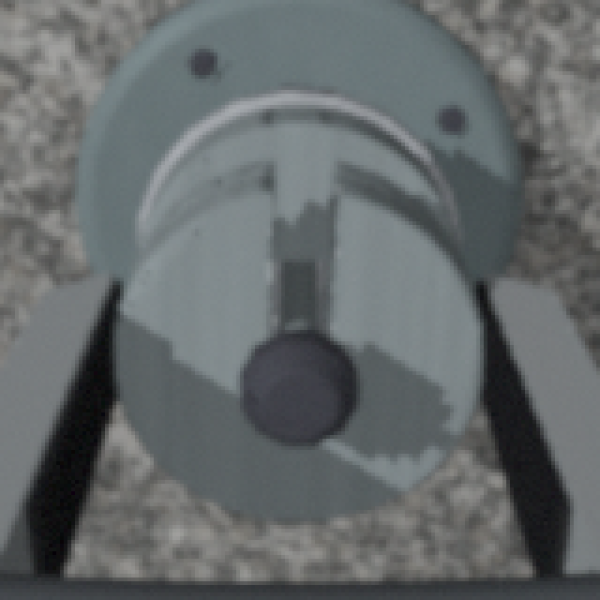

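```bash
python3 - <<'E'
from h import *
from scipy.spatial.transform import Rotation as Rt
s=sensors.get_state();R=Rt.from_quat(s['ee_rot']).as_matrix();i=optics.camera_info('wrist')
a=lambda x,y,z:onplane(i,'wrist',x/3.75+240-.37,y/3.75+160-.37,z)
t=lambda q:(R.T@(q-s['tcp_pos'])*100).round(2)
print('knob',t((a(241,388,.1)+a(357,388,.1))/2),t(a(299,388,.1)))
print('disc',t((a(115,340,.0865)+a(483,340,.0865))/2),'bottom rim',t(a(299,522,.0865)),'slot L,R',t(a(274,230,.0865)),t(a(338,230,.0865)))
print('stem',t(a(282,300,.07)),t(a(318,300,.07)))
E
```

```text
knob [ 0.13  0.04 -2.65] [ 0.14  0.04 -2.65]
disc [ 0.27  0.04 -1.3 ] bottom rim [-3.13  0.04 -1.3 ] slot L,R [ 2.13 -0.34 -1.3 ] [ 2.13  0.63 -1.3 ]
stem [ 0.29 -0.25  0.35] [0.29 0.36 0.35]
```

The knob sits centred sideways, with about 1–3 mm still to go along the slot. Continuing.

Call:
send_rows(plan=[[[0.05, 0, 0], [0, 0, 0], 1], [[0.08, 0, 0], [0, 0, 0], 1], [[0.08, 0, 0], [0, 0, 0], 1]])

```text
t: 9.05
tcp_pos: [0.4985, -0.0526, 0.0735]
ee_rot: [0.963, 0.268, 0.0, -0.0]
contact_force: [1.5, 0.7, -2.2]
width: 0.0588
finger_force: 25.0
```

Call:
send_rows(plan=[[[0.05, 0, 0], [0, 0, 0], 1], [[0.05, 0, 0], [0, 0, 0], 1], [[0.05, 0, 0], [0, 0, 0], 1]])

```text
t: 9.3
tcp_pos: [0.4988, -0.0523, 0.0735]
ee_rot: [0.963, 0.268, 0.0, -0.0]
contact_force: [-0.6, 0.3, -2.5]
width: 0.059
finger_force: 25.0
```

Call:
send_rows(plan=[[[0.05, 0, 0], [0, 0, 0], 1], [[0.05, 0, 0], [0, 0, 0], 1], [[0.05, 0, 0], [0, 0, 0], 1]])

```text
t: 9.55
tcp_pos: [0.4993, -0.0521, 0.0735]
ee_rot: [0.963, 0.268, 0.0, -0.0]
contact_force: [0.6, -0.5, -2.4]
width: 0.0588
finger_force: 25.0
```

Call:
send_rows(plan=[[[0.05, 0, 0], [0, 0, 0], 1], [[0.05, 0, 0], [0, 0, 0], 1], [[0.05, 0, 0], [0, 0, 0], 1]])

```text
t: 9.8
tcp_pos: [0.4997, -0.0518, 0.0735]
ee_rot: [0.963, 0.268, 0.0, -0.0]
contact_force: [0.2, 0.7, -1.8]
width: 0.0593
finger_force: 25.0
```

Call:
send_rows(plan=[[[0.05, 0, 0], [0, 0, 0], 1], [[0.05, 0, 0], [0, 0, 0], 1], [[0.05, 0, 0], [0, 0, 0], 1]])

```text
t: 10.05
tcp_pos: [0.5001, -0.0515, 0.0735]
ee_rot: [0.963, 0.268, 0.0, -0.0]
contact_force: [0.6, -0.5, -3.2]
width: 0.0589
finger_force: 25.0
```

Call:
send_rows(plan=[[[0.05, 0, 0], [0, 0, 0], 1], [[0.05, 0, 0], [0, 0, 0], 1], [[0.05, 0, 0], [0, 0, 0], 1]])

```text
t: 10.3
tcp_pos: [0.5005, -0.0513, 0.0735]
ee_rot: [0.963, 0.268, 0.0, -0.0]
contact_force: [-0.1, -0.1, -3.3]
width: 0.0589
finger_force: 25.0
```

Call:
send_rows(plan=[[[0.05, 0, 0], [0, 0, 0], 1], [[0.05, 0, 0], [0, 0, 0], 1], [[0.05, 0, 0], [0, 0, 0], 1]])

```text
t: 10.55
tcp_pos: [0.5006, -0.0512, 0.0734]
ee_rot: [0.963, 0.268, -0.0, 0.0]
contact_force: [-1.8, -0.7, -1.6]
width: 0.0587
finger_force: 25.0
```

```bash
python3 - <<'E'
from h import *
from scipy.spatial.transform import Rotation as Rt
s=sensors.get_state();R=Rt.from_quat(s['ee_rot']).as_matrix();print(s['tcp_pos'],'Ftool',R.T@s['contact_force'],R.T@s['wrist_torque'])
E
```

```text
[ 0.50062876 -0.05120722  0.07343266] Ftool [-1.94978562 -0.33575649  1.61788341] [ 0.03738405 -0.46960097 -0.01862986]
```

Contact with the stem: the force opposes and the motion has stopped. I'll back off slightly and lower.

Call:
send_rows(plan=[[[-0.03, 0, 0.2], [0, 0, 0], 1], [[-0.03, 0, 0.4], [0, 0, 0], 1], [[-0.03, 0, 0.6], [0, 0, 0], 1], [[-0.03, 0, 0.6], [0, 0, 0], 1]])

```text
t: 10.88
tcp_pos: [0.5005, -0.0511, 0.0668]
ee_rot: [0.963, 0.268, -0.0, -0.0]
contact_force: [-1.1, -0.2, -3.3]
width: 0.0589
finger_force: 25.0
```

Call:
send_rows(plan=[[[0, 0, 0.1], [0, 0, 0], 1], [[0, 0, 0.1], [0, 0, 0], 1], [[0, 0, 0.1], [0, 0, 0], 1]])

```text
t: 11.13
tcp_pos: [0.5005, -0.0511, 0.0662]
ee_rot: [0.963, 0.268, -0.0, -0.0]
contact_force: [-1.3, -0.4, -3.1]
width: 0.0587
finger_force: 25.0
```

Call:
send_rows(plan=[[[0, 0, 0.1], [0, 0, 0], 1], [[0, 0, 0.1], [0, 0, 0], 1], [[0, 0, 0.1], [0, 0, 0], 1]])

```text
t: 11.38
tcp_pos: [0.5006, -0.0512, 0.0654]
ee_rot: [0.963, 0.268, -0.0, -0.0]
contact_force: [-1.0, -1.0, -1.7]
width: 0.0591
finger_force: 25.0
```

The underside is now at about 60.5 mm, below the rib crowns, with no resistance. The groove seems to be taking the ribs, so I'll keep lowering.

Call:
send_rows(plan=[[[0, 0, 0.1], [0, 0, 0], 1], [[0, 0, 0.1], [0, 0, 0], 1], [[0, 0, 0.1], [0, 0, 0], 1]])

```text
t: 11.63
tcp_pos: [0.5007, -0.0513, 0.0645]
ee_rot: [0.963, 0.268, -0.0, 0.0]
contact_force: [-1.2, -1.2, -1.3]
width: 0.0587
finger_force: 25.0
```

Call:
send_rows(plan=[[[0, 0, 0.1], [0, 0, 0], 1], [[0, 0, 0.1], [0, 0, 0], 1], [[0, 0, 0.1], [0, 0, 0], 1]])

```text
t: 11.88
tcp_pos: [0.5007, -0.0513, 0.0634]
ee_rot: [0.963, 0.268, -0.0, 0.0]
contact_force: [-3.1, -1.9, -2.4]
width: 0.0593
finger_force: 25.0
```

Call:
send_rows(plan=[[[0, 0, 0.1], [0, 0, 0], 1], [[0, 0, 0.1], [0, 0, 0], 1], [[0, 0, 0.1], [0, 0, 0], 1]])

```text
t: 12.13
tcp_pos: [0.5007, -0.0512, 0.0624]
ee_rot: [0.963, 0.268, -0.0, 0.0]
contact_force: [-2.0, -1.3, -1.6]
width: 0.0592
finger_force: 25.0
```

Call:
send_rows(plan=[[[-0.02, 0, 0.1], [0, 0, 0], 1], [[-0.02, 0, 0.1], [0, 0, 0], 1], [[-0.02, 0, 0.1], [0, 0, 0], 1]])

```text
t: 12.38
tcp_pos: [0.5006, -0.0512, 0.0614]
ee_rot: [0.963, 0.268, 0.0, -0.0]
contact_force: [-1.5, -1.9, -2.9]
width: 0.0595
finger_force: 25.0
```

Call:
send_rows(plan=[[[0, 0, 0.07], [0, 0, 0], 1], [[0, 0, 0.07], [0, 0, 0], 1], [[0, 0, 0.07], [0, 0, 0], 1]])

```text
t: 12.63
tcp_pos: [0.5006, -0.0512, 0.0609]
ee_rot: [0.963, 0.268, 0.0, -0.0]
contact_force: [-2.4, -1.1, -0.7]
width: 0.059
finger_force: 25.0
```

```bash
python3 - <<'E'
from h import *
from scipy.spatial.transform import Rotation as Rt
s=sensors.get_state();R=Rt.from_quat(s['ee_rot']).as_matrix();print(s['tcp_pos'],'Ftool',R.T@s['contact_force'],R.T@s['wrist_torque'])
i,p,d=grab('wrist');Z=cloud(i,'wrist',d);z=Z[...,2]
r=np.hypot(Z[...,0]-.4995,Z[...,1]+.0518)
m=(r>.014)&(r<.026)&(z>.06)&(z<.095);print('top z',np.percentile(z[m],[10,50,90]),'knob',np.median(z[(r<.006)&(z>.09)]))
E
```

```text
[ 0.5006452  -0.05124146  0.06090744] Ftool [-2.58435103 -0.29178874  0.72970186] [ 0.045549   -0.5027832   0.00733646]
top z [0.07311869 0.07382874 0.07461394] knob 0.1046780136482578
```

The mass's top is at 73.8 mm and the knob hasn't moved, so the mass is flat and seated with the hanger not pressed. One light press, then release and go straight up.

Call:
send_rows(plan=[[[-0.03, 0, 0.05], [0, 0, 0], 1], [[-0.03, 0, 0.05], [0, 0, 0], 1], [[-0.03, 0, 0.05], [0, 0, 0], 1]])

```text
t: 12.93
tcp_pos: [0.5006, -0.0512, 0.0606]
ee_rot: [0.963, 0.268, 0.001, -0.0]
contact_force: [-0.8, 0.3, 0.7]
width: 0.0586
finger_force: 25.0
```

Call:
send_rows(plan=[[[0, 0, 0], [0, 0, 0], 0.2], [[0, 0, 0], [0, 0, 0], 0.2], [[0, 0, 0], [0, 0, 0], -1], [[0, 0, 0], [0, 0, 0], -1], [[0, 0, 0], [0, 0, 0], -1]])

```text
t: 13.35
tcp_pos: [0.5007, -0.0515, 0.0605]
ee_rot: [0.963, 0.268, 0.0, 0.0]
contact_force: [-0.3, -0.2, 0.2]
width: 0.0755
finger_force: 0.0
```

Call:
send_rows(plan=[[[0, 0, 0], [0, 0, 0], -1], [[0, 0, 0], [0, 0, 0], -1], [[0, 0, -0.5], [0, 0, 0], -1], [[0, 0, -1.5], [0, 0, 0], -1], [[0, 0, -3], [0, 0, 0], -1]])

```text
t: 13.77
tcp_pos: [0.4994, -0.0513, 0.09]
ee_rot: [0.963, 0.268, -0.001, -0.001]
contact_force: [-0.8, -0.1, -1.2]
width: 0.0939
finger_force: 0.0
```

Call:
send_rows(plan=[[[0, 0, -2.5], [0, 0, 0], -1], [[0, 0, -5], [0, 0, 0], -1], [[0, 0, -7], [0, 0, 0], -1], [[0, 0, -8.5], [0, 0, 0], -1], [[0, 0, -9], [0, 0, 0], -1]])

```text
t: 14.18
tcp_pos: [0.502, -0.0518, 0.1848]
ee_rot: [0.963, 0.268, 0.003, 0.002]
contact_force: [0.4, -0.4, 1.0]
width: 0.0939
finger_force: 0.0
```

Call:
send_rows(plan=[[[-3, 0, 0], [0, 0, 0], -1], [[-5, 0, 0], [0, 0, 0], -1], [[-5, 0, 0], [0, 0, 0], -1]])

```text
t: 14.43
tcp_pos: [0.4554, -0.0784, 0.1805]
ee_rot: [0.964, 0.267, -0.001, 0.0]
contact_force: [0.4, 0.1, 0.5]
width: 0.0936
finger_force: 0.0
```

```bash
python3 - <<'E'
from h import *
i,p,d=grab('wrist','w5.png');Z=cloud(i,'wrist',d);z=Z[...,2]
r=np.hypot(Z[...,0]-.4995,Z[...,1]+.0518)
m=(r>.014)&(r<.026)&(z>.06)&(z<.095);print('top z',np.percentile(z[m],[10,50,90]),'knob',np.median(z[(r<.006)&(z>.09)]))
A=np.c_[Z[m][:,:2],np.ones(m.sum())];print('tilt',np.linalg.lstsq(A,z[m],rcond=None)[0])
q=p[100:300,200:467];cv2.imwrite('pics/c6.png',cv2.resize(q,None,fx=3,fy=3,interpolation=3))
E
```

```text
top z [0.07288226 0.07377636 0.07467008] knob 0.10463908327010668
tilt [ 0.00222731 -0.00063283  0.07263544]
```

View pics/c6.png

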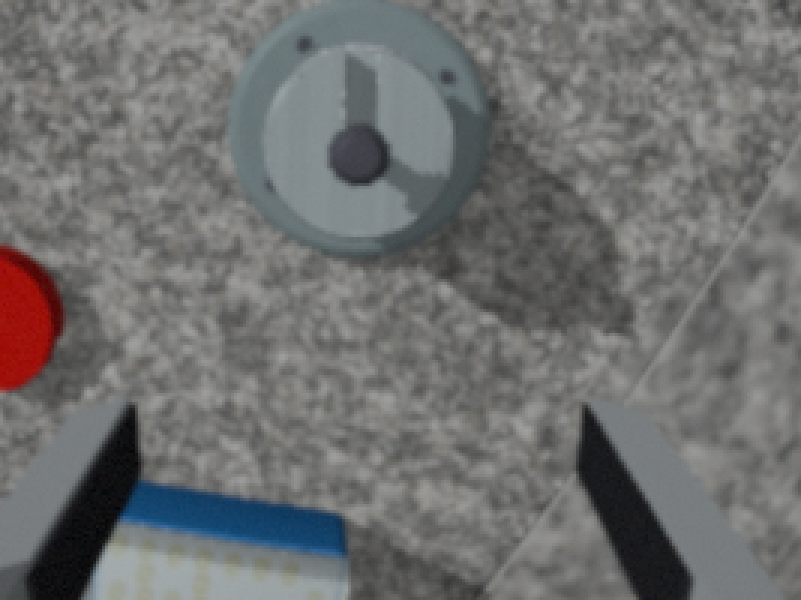

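The picture shows the mass lying flat and centred on the stem at (358,150), with its slot pointing up, away from the lower slot. The fingers are clear. Handing in.

```bash
python3 -c "
from h import *
print(workorder.hand_in())"
```

```text
the job is handed in; nothing more can be done
None
```

The large mass is on the hanger, flat over the lower mass's ribs with its slot pointing away from the lower slot; it's released, the arm is clear, and the job was handed in after about 14.5 s (no verdict was returned).

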